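Load the curing tube with three stone rings and switch it on

TASK

Load the resin-curing station: drop the three loose stone rings into its upright steel tube so that they lie flat in one column, the thickest at the bottom, the middle one on it and the thinnest on top. Then slide the black ridge in the station's recessed slot all the way to the end of the slot that is farther from the robot to switch the station on. Leave the switch off until all rings are in, and leave the two crystal points, the glue bottle and the label roll standing where they are.

Things in the scene. Friction and masses are not known exactly. Their poses are not given: they have to be found in the camera images.
- curer: resin-curing station, fixed to the desk: grey housing 130 mm (its x) by 170 mm (its y), 50 mm high; origin: centre of its underside; its +x points away from the robot (turned up to 0.5 rad either way), z up. An upright steel tube stands in its top with the axis at y = +35 mm; the switch slot is in its top at y = -50 mm, along x.
- tube_mouth (a point): centre of the polished, slippery tube's mouth at its rim, 82 mm over the desk (32 mm over the housing). The bore is 64 mm (the rings have 60 mm), the tube's outside 72 mm; over the last 5 mm it flares to a 69 mm mouth, 77 mm outside
- tube_floor (a point): centre of the tube's inner floor, 12 mm over the desk: the tube is 70 mm deep and the column of three rings is 68 mm high
- slot_centre (a point): centre of the switch slot, level with the housing's top (50 mm over the desk), at the station's (0, -50) mm. The slot is 105 mm long along the station's x, 28 mm wide and 10 mm deep
- switch_ridge (a point): middle of the top of the black switch's cross ridge, flush with the housing's top. The ridge is 10 mm long along the slot, 25 mm wide and fills the slot's depth; it stands on a carriage plate only 3.5 mm thick (a fingertip may stand 5 to 6 mm deep in the slot behind the ridge). Off, about 55 mm of slot are free behind it (station -x side)
- switch (a joint): travel of the switch along the station's +x (away from the robot), m: 0 off, 0.030 fully on at its stop; starts at 0 to 0.006. It stays where it is left and takes about 1.5 N to push.
- ring_thick: plain pale stone ring lying flat, 60 mm outside diameter, 34 mm hole, 30 mm high (the thickest of the three), about 78 g; origin: centre of its underside, z up when it lies flat; all three have the same diameter and material
- ring_mid: plain pale stone ring lying flat, 60 mm outside diameter, 34 mm hole, 22 mm high (the middle one of the three), about 57 g; origin: centre of its underside, z up when it lies flat; all three have the same diameter and material
- ring_thin: plain pale stone ring lying flat, 60 mm outside diameter, 34 mm hole, 16 mm high (the thinnest of the three), about 42 g; origin: centre of its underside, z up when it lies flat; all three have the same diameter and material
- amethyst_point: purple crystal point standing upright, 46x36 mm, 125 mm tall. Bystander, loose; must not be shifted or tipped. Origin: centre of its underside, z up.
- clear_point: clear-white crystal point standing upright, 40x34 mm, 140 mm tall. Bystander, loose; must not be shifted or tipped. Origin: centre of its underside, z up.
- glue: glue bottle with red nozzle, standing upright, 38 mm across, 118 mm tall. Bystander, loose; must not be shifted or tipped. Origin: centre of its underside, z up.
- labels: roll of white labels lying flat, 74 mm across, 30 mm high (a little larger than the rings; it is not one of them). Bystander, loose; must not be shifted or tipped. Origin: centre of its underside, z up.
Not all that is in view belongs to the job. What is shaped like the ring_thick but green or pink is not meant.

How it is judged:
On the way, in this order (a step that is already met when the one before it is completed fails the run):
1. the thickest ring lies flat on the tube's floor (z of ring_thick in the frame of tube_floor between -0.004 and 0.004 m and horizontal distance between ring_thick and tube_floor below 0.005 m and angle between ring_thick's own z axis and vertical below 0.12 rad), for 0.1 s.
2. the middle ring lies flat on it (all of step 1 and z of ring_mid in the frame of tube_floor between 0.026 and 0.034 m and horizontal distance between ring_mid and tube_floor below 0.005 m and angle between ring_mid's own z axis and vertical below 0.12 rad), for 0.1 s.
3. the thinnest ring lies flat on top of the column, released (all of step 2 and z of ring_thin in the frame of tube_floor between 0.048 and 0.056 m and horizontal distance between ring_thin and tube_floor below 0.005 m and angle between ring_thin's own z axis and vertical below 0.12 rad and contact force between the fingers and ring_thick below 0.05 N and contact force between the fingers and ring_mid below 0.05 N and contact force between the fingers and ring_thin below 0.05 N), for 0.1 s.
4. the switch is slid to the far end of its slot (value of joint switch above 0.025 m), for 0.1 s.
At the end, for the whole second after the job is handed in: All three rings lie flat and at rest in the tube in one column, thickest at the bottom, middle, thinnest on top (each within 4 mm of its height, 5 mm of the tube's axis and 0.12 rad of level), and the switch is at least 25 mm along its 30 mm travel (all of step 2 and z of ring_thin in the frame of tube_floor between 0.048 and 0.056 m and horizontal distance between ring_thin and tube_floor below 0.005 m and angle between ring_thin's own z axis and vertical below 0.12 rad and value of joint switch above 0.025 m and linear speed of each of ring_thick, ring_mid, ring_thin below 0.02 m/s); the robot touches nothing.
It fails at once if the switch is moved past 15 mm before all three rings are in the tube (value of joint switch above 0.015 m and distance between any of ring_thick, ring_mid, ring_thin and tube_floor above 0.07 m).
It fails at once if bystander amethyst_point shifted by more than 25 mm or tipped (distance of amethyst_point from where it was at the start of the episode above 0.025 m or angle between amethyst_point's own z axis and vertical above 0.35 rad).
It fails at once if bystander clear_point shifted by more than 25 mm or tipped (distance of clear_point from where it was at the start of the episode above 0.025 m or angle between clear_point's own z axis and vertical above 0.35 rad).
It fails at once if bystander glue shifted by more than 25 mm or tipped (distance of glue from where it was at the start of the episode above 0.025 m or angle between glue's own z axis and vertical above 0.35 rad).
It fails at once if bystander labels shifted by more than 25 mm or tipped (distance of labels from where it was at the start of the episode above 0.025 m or angle between labels's own z axis and vertical above 0.35 rad).
It also fails if it takes over 72 s, if anything falls off the work surface, if the arm or the gripper's body presses on something with over 40 N, if the wrist force passes 120 N, or if a joint passes its speed limit or range.

ROBOT

A 7-joint arm with a two-finger parallel gripper is mounted at the origin on a cart in front of the work surface, level with it; the furniture and walls round the work are solid. World frame = base frame: x ahead of the robot, y to its left, z up, the work surface at z = 0. Lengths are in m, angles in rad, forces in N, time in s.
With the tool pointing down it reaches from about 0.4 to 0.875 m from the base axis. Payload 6.5 kg.
Tool frame: the origin (TCP) lies midway between the tips of the shut fingers; the grasp point (between the pads) lies robot.hold_point_z behind it (robot.hold_point_z is the distance from the TCP to the grasp point, in m); z points along the fingers, y is the line along which they close (so a half turn about z gives the same grasp; the last joint's range is limited). The gripper opens to 88 mm and grips with 3 to 60 N. Pads are 18 mm wide; open, the fingers measure 123 mm over their backs; the gripper's body (75 mm by 187 mm) begins 45 mm behind the grasp point.
Start: joints at [1.151, 0.536, -0.004, 1.538, 0.003, 1.067, -0.071], TCP at [0.225, -0.61, 0.212] pointing down, gripper open.
Joint ranges: [-2.7, 2.7], [-0.37, 2.16], [-1.27, 1.26], [0.24, 2.4], [-1.31, 4.45], [0.19, 1.91], [-2.76, 2.76]. Speed limits (rad/s): [2.39, 2.39, 3.14, 3.14, 3.14, 3.14, 3.14].

INTERFACE

Orientations are given as [roll, pitch, yaw] about the fixed x, y, z axes, in that order (R = Rz(yaw) Ry(pitch) Rx(roll)).
In Python, from station import robot, status, imaging, close_job gives the robot as it stands. The module is installed in compiled form; this text tells all that it offers. Calls block until the motion is done:
- robot.move_to(position, orientation): joint-space move of the TCP to a pose.
- robot.move_linear(position, frame=None, max_speed=0.15, threshold=None): straight line of the TCP; frame=None keeps the orientation; max_speed is the mean speed in m/s. With threshold (N) it stops when the force on the tool has changed by that much, and returns True; else False.
- robot.set_joints(angles): joint-space move.
- robot.set_gripper(opening, effort=None): finger opening in m; effort is the grip in N (None keeps the last); returns when the fingers have stopped.
- robot.pause(seconds).
- robot.inverse_kinematics(position, orientation): joint angles nearest the present ones, or None.
- status.state(): the state.
- imaging.get_image(name): name is "side" or "top" or "wrist"; returns a dict with "image" (420x560x3 uint8, red, green, blue), "K" (3x3 intrinsics, pixels), "rvec" (rotation vector, rad) and "tvec" (3), from world to camera coordinates, as OpenCV has them. Camera axes: x right, y down, z forward; pixel columns grow to the right and rows downward; lengths in m; the calibration is good to about 2 mm. A picture is of the moment at which its call begins. There is no depth.
A pose or a line that the arm cannot do raises robot.PlanningError and nothing moves.
- close_job(): hands the job in; it is judged then, once.
The state is a dict: "t": time; "joints": joint angles; "joint_vel": joint speeds; "joint_efforts": joint torques, N m; "tool_pos": TCP position; "orientation": TCP orientation; "ft_force": force on the tool from outside, world axes, zero at the start; "wrist_torque": the same for the moment, N m; "width": finger opening in m; "finger_force": force on a finger pad.
Only numpy, scipy, OpenCV 4.12 (cv2) and the standard library are available. Lean on these libraries where they do the work, as an engineer would, in place of code of your own. Each camera call takes 0.05 s, during which the arm holds its last target. There are 200 camera calls.

## Working session

There is one attempt and no reset: what is moved stays moved. The work goes in short steps, each a Python script; the robot and the scene stay as the last script left them, time stands still between calls to the robot, and variables do not carry over. Pictures are saved under pics/ and viewed, at most 10 in all, crops included, and the job is handed in when it is done.

```bash
mkdir -p pics
python3 - <<'E'
from station import robot,status,imaging
import cv2,pickle
s=status.state();print(s['t'],s['tool_pos'],s['orientation'],s['width'],robot.hold_point_z)
d={}
for n in('side','top'):
    d[n]=imaging.get_image(n);cv2.imwrite(f'pics/{n}0.png',d[n]['image'][:,:,::-1]);print(n,d[n]['K'].tolist(),d[n]['rvec'],d[n]['tvec'])
pickle.dump(d,open('v0.pkl','wb'))
E
```

```text
0.0 [ 0.22494765 -0.60914203  0.21145286] [-3.13988251e+00  1.20523623e-04  3.53878870e-01] 0.08815389833973696 0.0187
side [[460.5309168127029, 0.0, 280.29216686105804], [0.0, 460.5309168127029, 211.18936241529278], [0.0, 0.0, 1.0]] [ 0.4845906  -2.59702205  1.3532491 ] [0.48071437 0.15207852 1.1331849 ]
top [[392.28606701991146, 0.0, 272.5897378931003], [0.0, 392.28606701991146, 205.6318096019721], [0.0, 0.0, 1.0]] [ 2.20425261 -2.17144283  0.13184551] [-0.02882574  0.52405368  1.22929919]
```

View pics/top0.png

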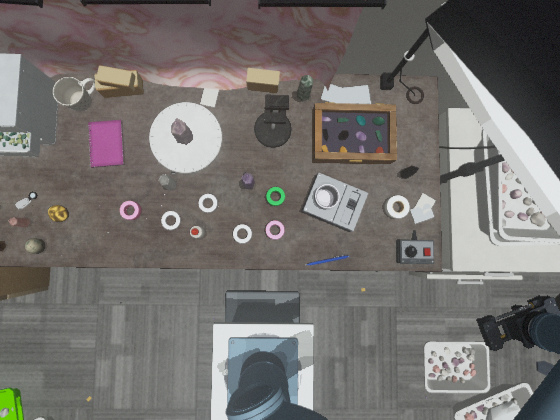

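View pics/side0.png

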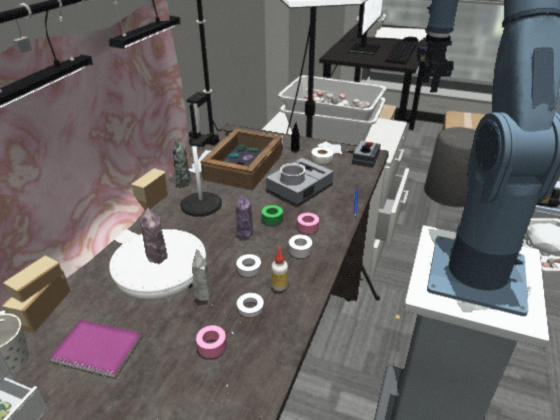

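Top view: white rings at (208,203), (171,220) and (242,234); tube at (325,197); label roll at (397,207); amethyst (248,180), clear point (165,180), glue (196,232). In the side view the rings are at (249,265), (250,305) and (300,246). I'll compute rough positions next, then take wrist views from above.

```bash
cat > h.py <<'E'
import numpy as np,cv2
def P(v): return v['K']@np.hstack([cv2.Rodrigues(np.array(v['rvec']))[0],np.array(v['tvec']).reshape(3,1)])
def ray(v,px,z):  # world point at height z seen at px
    M=P(v);A=np.array([M[0]-px[0]*M[2],M[1]-px[1]*M[2]])
    xy=np.linalg.solve(A[:,:2],-A[:,2]*z-A[:,3]);return np.array([*xy,z])
def tri(obs): # [(view,px)..] least squares; residual in px
    A=np.vstack([r for v,p in obs for M in[P(v)] for r in(M[0]-p[0]*M[2],M[1]-p[1]*M[2])])
    X=np.linalg.lstsq(A[:,:3],-A[:,3],rcond=None)[0]
    return X,[float(np.hypot(*(proj(v,X)-p))) for v,p in obs]
def proj(v,X): q=P(v)@np.append(X,1);return q[:2]/q[2]
E
python3 - <<'E'
from h import *
import pickle
d=pickle.load(open('v0.pkl','rb'))
for n,t,s in[('A',(208,203),(249,265)),('B',(171,220),(250,305)),('C',(242,234),(300,246)),('tube',(325.5,197),(292,170)),('labels',(397,207),(321,155))]:
    X,r=tri([(d['top'],t),(d['side'],s)]);print(n,X.round(3),np.round(r,1))
for n,p,z in[('ame',(248,180),.1),('clear',(165,180),.12),('glue',(196,232),.11),('h1',(334,173),.05),('h2',(367,188),.05),('h3',(349,231),.05),('h4',(305,213),.05)]: print(n,ray(d['top'],p,z).round(3))
E
```

```text
A [0.529 0.186 0.012] [0.7 0.7]
B [0.473 0.303 0.007] [0.6 0.6]
C [0.432 0.075 0.016] [0.2 0.2]
tube [ 0.548 -0.181  0.082] [0.1 0. ]
labels [ 0.528 -0.425  0.015] [0.2 0.1]
ame [0.594 0.056 0.1  ]
clear [0.586 0.3   0.12 ]
glue [0.435 0.206 0.11 ]
h1 [ 0.629 -0.214  0.05 ]
h2 [ 0.583 -0.318  0.05 ]
h3 [ 0.446 -0.261  0.05 ]
h4 [ 0.501 -0.122  0.05 ]
```

Run:
```python
from station import robot,status,imaging
import cv2,pickle,numpy as np
d={}
for n,p in[('s1',(.50,-.18,.36)),('s2',(.56,-.26,.36)),('r1',(.44,.13,.36)),('r2',(.48,.22,.36))]:
    robot.move_to(p,[np.pi,0,0]); robot.pause(.2)
    d[n]=imaging.get_image('wrist');s=status.state();print(n,s['t'],s['tool_pos'].round(3),s['orientation'].round(3),d[n]['rvec'],d[n]['tvec'])
print(d['r1']['K'])
pickle.dump(d,open('v1.pkl','wb'))
f=lambda a,b:cv2.resize(np.hstack([d[a]['image'],d[b]['image']])[:,:,::-1],(800,300))
cv2.imwrite('pics/w1.png',np.vstack([f('s1','s2'),f('r1','r2')]))
```

```text
s1 2.2667 [ 0.5   -0.181  0.36 ] [-3.142e+00  0.000e+00 -1.000e-03] [-2.07632882  2.07925481  0.28215123] [-0.18009986  0.40551883  0.66407662]
s2 3.0 [ 0.56  -0.259  0.36 ] [ 3.142e+00 -1.000e-03  1.000e-03] [-2.0794263   2.07695983  0.28107377] [-0.25963834  0.46316452  0.68026484]
r1 4.7583 [0.44  0.129 0.36 ] [-3.142e+00  0.000e+00 -1.000e-03] [-2.07605287  2.07981631  0.28202431] [0.12996178 0.34793124 0.64807332]
r2 5.4833 [0.48  0.219 0.36 ] [ 3.141e+00 -0.000e+00 -2.000e-03] [-2.07550052  2.08037647  0.28063501] [0.2193069  0.38610715 0.65870176]
[[355.30538391   0.         280.68099365]
 [  0.         355.30538391 211.42870037]
 [  0.           0.           1.        ]]
```

View pics/w1.png

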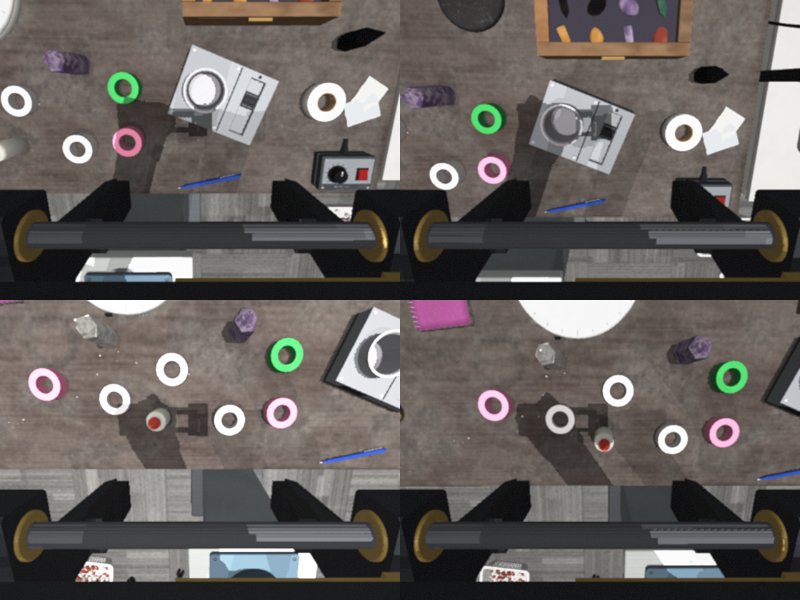

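The station shows clearly in s1 with the slot on its right. In r1 (full-res pixels) the white rings are near A (240,97), B (160,139), C (321,168) and the glue near (218,170). The black shadow is the gripper's own. Next I segment the rings at sub-pixel level.

Run:
```python
from h import *
import pickle
d=pickle.load(open('v0.pkl','rb'));d.update(pickle.load(open('v1.pkl','rb')))
R={'A':(.529,.186,.015),'B':(.473,.303,.015),'C':(.432,.075,.015)}
tiles=[]
for k,X in R.items():
    obs=[];row=[]
    for n in('top','side','r1','r2'):
        im=d[n]['image'];p=proj(d[n],np.array(X));c=p.round().astype(int);h=28
        cr=im[c[1]-h:c[1]+h,c[0]-h:c[0]+h];g=cv2.resize(cr,None,fx=4,fy=4,interpolation=cv2.INTER_CUBIC)
        m=(g.min(2)>(215 if n!='side' else 200)).astype(np.uint8)
        N,l,st,ce=cv2.connectedComponentsWithStats(m);i=1+st[1:,4].argmax();m=(l==i).astype(np.uint8)
        cs,_=cv2.findContours(m,cv2.RETR_CCOMP,cv2.CHAIN_APPROX_NONE);cs=sorted(cs,key=len)[::-1]
        e=cv2.fitEllipse(cv2.convexHull(cs[0]));q=(np.array(e[0])+.5)/4-.5+c-h
        print(k,n,q.round(2),np.round(np.array(e[1])/4,1),g.max());obs.append((d[n],q))
        t=g[:,:,::-1].copy();cv2.ellipse(t,e,(0,0,255),1);row.append(cv2.resize(t,(200,200)))
    tiles.append(np.hstack(row))
    for o in(obs,obs[1:],obs[2:],obs[:2],obs[1:3]): X,r=tri(o);print('  ',X.round(4),np.round(r,2))
cv2.imwrite('pics/seg.png',np.vstack(tiles))
```

```text
A top [207.43 202.58] [17.6 17.8] 242
A side [248.24 262.1 ] [16.2 24.1] 255
A r1 [240.35  96.8 ] [44.2 46.7] 255
A r2 [304.91 126.69] [42.4 43.8] 255
   [0.5298 0.1852 0.0207] [0.73 0.45 0.67 0.76]
   [0.5297 0.1841 0.0195] [0.17 0.42 0.11]
   [0.5299 0.1842 0.022 ] [0.05 0.05]
   [0.5294 0.1864 0.0216] [0.54 0.51]
   [0.5296 0.1842 0.0196] [0.15 0.44]
B top [170.28 219.82] [17.4 17.9] 241
B side [249.73 302.5 ] [19.6 26.3] 255
B r1 [159.95 138.6 ] [41.4 43.8] 255Traceback (most recent call last):
  File "<stdin>", line 12, in <module>
ValueError: attempt to get argmax of an empty sequence
```

Run:
```python
from h import *
import pickle
d=pickle.load(open('v0.pkl','rb'));d.update(pickle.load(open('v1.pkl','rb')))
R={'A':(.529,.185,.018),'B':(.473,.303,.015),'C':(.432,.075,.025)}
tiles=[]
for k,X in R.items():
    obs=[];row=[]
    for n in('top','side','r1','r2','s1'):
        im=d[n]['image'];p=proj(d[n],np.array(X));c=p.round().astype(int);h=28
        if c.min()<h: continue
        cr=im[c[1]-h:c[1]+h,c[0]-h:c[0]+h];g=cv2.resize(cr,None,fx=4,fy=4,interpolation=cv2.INTER_CUBIC)
        m=(g.min(2)>(.85 if n!='side' else .78)*np.percentile(g.min(2),98)).astype(np.uint8)
        N,l,st,ce=cv2.connectedComponentsWithStats(m);i=1+st[1:,4].argmax();m=(l==i).astype(np.uint8)
        cs,_=cv2.findContours(m,cv2.RETR_CCOMP,cv2.CHAIN_APPROX_NONE);cs=sorted(cs,key=len)[::-1]
        e=cv2.fitEllipse(cv2.convexHull(cs[0]));q=(np.array(e[0])+.5)/4-.5+c-h
        print(k,n,q.round(2),np.round(np.array(e[1])/4,1));obs.append((d[n],q))
        t=g[:,:,::-1].copy();cv2.ellipse(t,e,(0,0,255),1);row.append(cv2.resize(t,(160,160)))
    while len(row)<5: row.append(row[0]*0)
    tiles.append(np.hstack(row))
    for o in(obs,obs[1:],obs[2:],obs[:2],obs[1:3]): X,r=tri(o);print('  ',X.round(4),np.round(r,2))
cv2.imwrite('pics/seg.png',np.vstack(tiles))
```

```text
A top [207.44 202.61] [18.  18.4]
A side [248.27 262.1 ] [16.3 24.2]
A r1 [240.34  96.8 ] [44.2 46.7]
A r2 [304.91 126.7 ] [42.4 43.8]
   [0.5298 0.1852 0.0207] [0.72 0.46 0.66 0.75]
   [0.5296 0.1841 0.0195] [0.18 0.44 0.12]
   [0.5299 0.1842 0.0221] [0.05 0.05]
   [0.5293 0.1864 0.0216] [0.54 0.5 ]
   [0.5295 0.1842 0.0196] [0.16 0.47]
B top [170.23 219.85] [18.  18.5]
B side [249.73 302.5 ] [19.8 26.5]
B r1 [159.97 138.62] [41.4 43.9]
B r2 [223.76 166.65] [38.6 40.2]
   [0.4731 0.3025 0.0143] [0.74 0.53 0.5  0.74]
   [0.4728 0.3017 0.0135] [0.24 0.58 0.13]
   [0.4736 0.3009 0.0176] [0.09 0.09]
   [0.4728 0.3035 0.0154] [0.58 0.59]
   [0.4727 0.3019 0.0136] [0.23 0.58]
C top [241.9  233.31] [18.3 18.4]
C side [300.18 241.81] [14.9 22.9]
C r1 [320.87 167.69] [42.  43.1]
C r2 [381.58 194.95] [38.9 41.9]
C s1 [107.98 208.39] [37.4 42.7]
   [0.4333 0.0729 0.0286] [0.78 0.44 0.64 0.78 0.15]
   [0.433  0.0721 0.0281] [0.24 0.33 0.42 0.55]
   [0.4336 0.0721 0.0297] [0.02 0.02 0.01]
   [0.433  0.0743 0.0294] [0.55 0.49]
   [0.4329 0.0716 0.0272] [0.1  0.31]
```

View pics/seg.png

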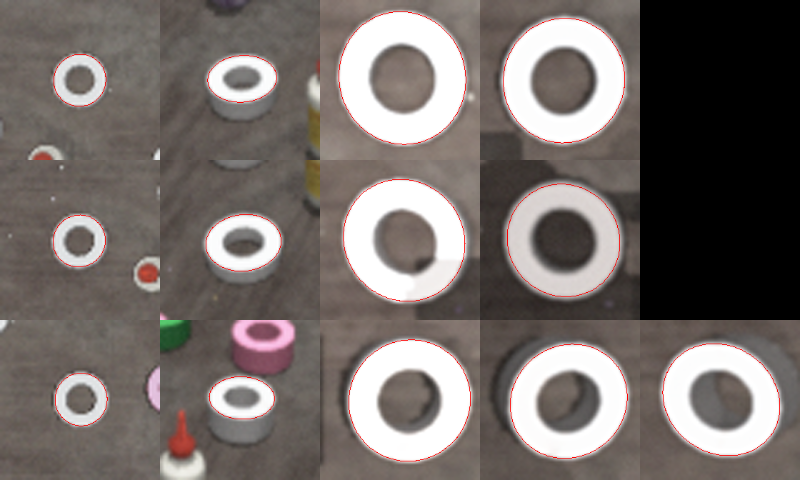

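Rings identified by measured top height: C ≈ 29 mm (thick), A ≈ 22 mm (mid), B ≈ 16 mm (thin). The cameras disagree by about 2 mm, so I'll calibrate the wrist camera's bias by viewing ring A at yaw ±90°, and enlarge the station.

```bash
cat >> h.py <<'E'
def ringpx(v,X,h=28,f=.85):
    c=proj(v,np.array(X)).round().astype(int);g=cv2.resize(v['image'][c[1]-h:c[1]+h,c[0]-h:c[0]+h],None,fx=4,fy=4,interpolation=cv2.INTER_CUBIC)
    m=(g.min(2)>f*np.percentile(g.min(2),98)).astype(np.uint8)
    N,l,st,_=cv2.connectedComponentsWithStats(m);m=(l==1+st[1:,4].argmax()).astype(np.uint8)
    cs,_=cv2.findContours(m,cv2.RETR_EXTERNAL,cv2.CHAIN_APPROX_NONE);e=cv2.fitEllipse(cv2.convexHull(max(cs,key=len)))
    return (np.array(e[0])+.5)/4-.5+c-h,np.array(e[1])/4
E
python3 - <<'E'
from station import robot,status,imaging
from h import *
import pickle
d=pickle.load(open('v0.pkl','rb'));d.update(pickle.load(open('v1.pkl','rb')))
for n,p,y in[('am',(.475,.274,.36),-np.pi/2),('ap',(.585,.094,.36),np.pi/2)]:
    robot.move_to(p,[np.pi,0,y]);robot.pause(.3);d[n]=imaging.get_image('wrist')
print(status.state()['t'])
pickle.dump(d,open('v.pkl','wb'))
for n in('r1','r2','am','ap','top','side'):
    q,e=ringpx(d[n],(.529,.185,.022));print(n,q.round(1),e.round(1),ray(d[n],q,.022).round(4))
for n,p in[('ame',(244,236)),('clear',(202,300)),('glue',(279,290))]:print(n,ray(d['side'],p,0).round(3))
t=[]
for n in('s1','s2'):
    c=proj(d[n],np.array([.53,-.22,.05])).round().astype(int);print(n,c-[95,80]);t.append(cv2.resize(d[n]['image'][c[1]-80:c[1]+80,c[0]-95:c[0]+95,::-1],None,fx=4,fy=3.75,interpolation=cv2.INTER_CUBIC)) if 0 else t.append(cv2.resize(d[n]['image'][max(c[1]-75,0):c[1]+75,c[0]-100:c[0]+100,::-1],(800,600),interpolation=cv2.INTER_CUBIC))
    print('crop origin',c-[100,75])
cv2.imwrite('pics/st1.png',t[0]);cv2.imwrite('pics/st2.png',t[1])
E
```

```text
12.05
r1 [240.3  96.8] [44.2 46.7] [0.53   0.1842 0.022 ]
r2 [304.9 126.7] [42.4 43.8] [0.5299 0.1842 0.022 ]
am [240.3  96.9] [42.8 45.1] [0.5294 0.1836 0.022 ]
ap [240.8  96.4] [41.9 44.2] [0.5296 0.1847 0.022 ]
top [207.4 202.6] [18.  18.4] [0.5309 0.1869 0.022 ]
side [248.3 262.1] [15.9 23.8] [0.5279 0.1865 0.022 ]
ame [0.595 0.07  0.   ]
clear [0.584 0.322 0.   ]
glue [0.43  0.228 0.   ]
s1 [215  62]
crop origin [210  67]
s2 [157 107]
crop origin [152 112]
```

View pics/st1.png

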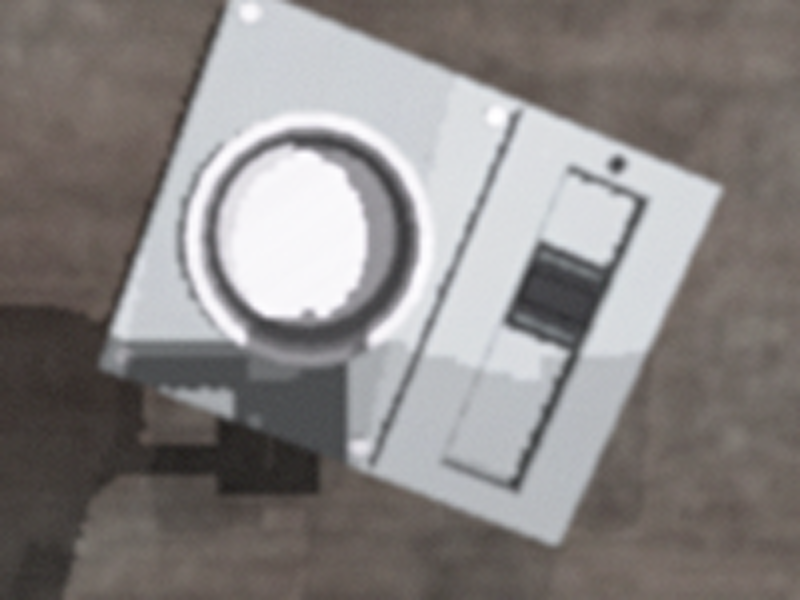

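Run:
```python
from h import *
import pickle
d=pickle.load(open('v.pkl','rb'));v=d['s1']
w=lambda p,z:ray(v,((p[0]+.5)/4-.5+210,(p[1]+.5)/4-.5+67),z)
T=w((310,236),.082);S=w((545,329.5),.05);print('tube',T,'slot',S)
H=[w(p,.05) for p in((722,187),(557,547),(100,370))];print('housing',np.round(H,4))
for a,b in((0,1),(2,1)):print(np.linalg.norm(H[a]-H[b]))
cs=[w(p,.05) for p in((570,168),(648,200),(445,460),(518,490))]
ex=(cs[0]+cs[1]-cs[2]-cs[3])/2;print('slot len',np.linalg.norm(ex),'yaw',np.arctan2(ex[1],ex[0]))
e=H[0]-H[1];print('yaw H',np.arctan2(e[1],e[0]));f=H[2]-H[1];print(np.arctan2(-f[0],f[1]));yaw=np.arctan2(e[1],e[0])
O=(H[0]+H[2])/2;R=np.array([[np.cos(yaw),-np.sin(yaw)],[np.sin(yaw),np.cos(yaw)]])
print('from housing: tube',O[:2]+R@[0,.035],'slot',O[:2]+R@[0,-.05])
print('ridge st',R.T@(w((558,295),.05)-O)[:2])
# rim ellipse: edges of outer rim, several views by predicted circle overlay
t=[]
for n in('s1','s2'):
    im=cv2.resize(d[n]['image'][:,:,::-1],None,fx=4,fy=4,interpolation=cv2.INTER_CUBIC)
    for r,z,col in((.0385,.082,(0,0,255)),(.0345,.082,(0,255,0)),(.036,.05,(255,0,0))):
        q=np.array([(proj(d[n],T*[1,1,0]+[r*np.cos(a),r*np.sin(a),z])+.5)*4-.5 for a in np.linspace(0,6.283,60)])
        cv2.polylines(im,[q.round().astype(int)],True,col,1)
    c=(proj(d[n],T)*4).astype(int);t.append(im[c[1]-200:c[1]+200,c[0]-200:c[0]+200])
cv2.imwrite('pics/ov.png',np.hstack(t))
```

```text
tube [ 0.55273916 -0.18889438  0.082     ] slot [ 0.52106664 -0.26842099  0.05      ]
housing [[ 0.5671 -0.3241  0.05  ]
 [ 0.4458 -0.2762  0.05  ]
 [ 0.5077 -0.1186  0.05  ]]
0.13042419769840813
0.16935011998448635
slot len 0.1039455075822301 yaw -0.3767488204097357
yaw H -0.37633450727466555
-0.37439436124378894
from housing: tube [ 0.55027209 -0.1887861 ] slot [ 0.5190334  -0.26783763]
ridge st [ 0.01408328 -0.04914411]
```

View pics/ov.png

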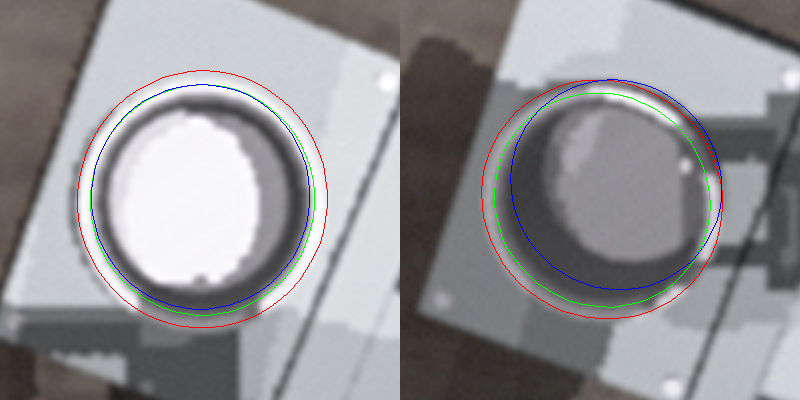

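Measurements agree: the rim circle fits both views and the housing comes out at 130.4 × 169.4 mm. That puts the tube at about (0.5518, −0.189), yaw −0.376. Starting with the thick ring.

```bash
cat > pp.py <<'E'
from station import robot,status,imaging
import numpy as np
T=np.array([.5518,-.1890])
def st(m): s=status.state();print(m,round(s['t'],2),s['tool_pos'].round(4),'w',round(s['width'],4),'F',s['ft_force'].round(2),'ff',np.round(s['finger_force'],2))
def pick(xy,yaw,tip):
    o=[np.pi,0,np.radians(yaw)]
    robot.move_to([*xy,.19],o);robot.set_gripper(.085)
    print('hit',robot.move_linear([*xy,tip],max_speed=.12,threshold=8));st('down')
    robot.set_gripper(.05,effort=25);st('grip')
    robot.move_linear([*xy,.19],max_speed=.2);st('lift')
def place(yaw,tip):
    o=[np.pi,0,np.radians(yaw)]
    robot.move_to([*T,.19],o);robot.move_linear([*T,.125],max_speed=.15);robot.pause(.2);st('above')
    print('hit',robot.move_linear([*T,tip],max_speed=.05,threshold=4));st('in')
E
python3 - <<'E'
from pp import *
pick((.4333,.0722),-40,.016);place(-40,.085)
E
```

```text
hit False
down 15.82 [0.4337 0.0723 0.0165] w 0.0848 F [1.15 0.01 0.92] ff 0.0
grip 16.49 [0.4333 0.0722 0.016 ] w 0.0502 F [-0.05 -0.25  0.55] ff 0.0
lift 17.51 [0.4325 0.072  0.1891] w 0.05 F [-0.04 -0.14  0.36] ff 0.0
above 19.4 [ 0.5527 -0.1891  0.1262] w 0.0501 F [-0.6   0.09 -0.22] ff 0.0
hit False
in 20.35 [ 0.552  -0.1891  0.0852] w 0.0504 F [ 0.71 -0.79 -0.66] ff 0.0
```

Grip closed to 0.050 m with no finger force, so the ring isn't held. Looking.

Run:
```python
from pp import *
import cv2,pickle
from h import *
robot.move_linear([*T,.19],max_speed=.2)
robot.move_to([.42,.03,.30],[np.pi,0,0]);robot.pause(.2)
v=imaging.get_image('wrist');sd=imaging.get_image('side');tp=imaging.get_image('top');pickle.dump((v,sd,tp),open('v2.pkl','wb'))
a=v['image'];b=cv2.resize(sd['image'][120:330,180:460],(560,420))
cv2.imwrite('pics/l1.png',cv2.resize(np.hstack([a,b])[:,:,::-1],(800,300)))
st('')
for n,w in(('w',v),('top',tp)):
    q,e=ringpx(w,(.433,.072,.03));print(n,q.round(1),e.round(1),ray(w,q,.03).round(4))
```

```text
22.45 [0.4201 0.0296 0.2997] w 0.0498 F [0.2  0.41 0.11] ff 0.0
w [245.1 156.8] [44.3 47.3] [0.4359 0.073  0.03  ]
top [252.  235.5] [36.4 43. ] [0.4281 0.0427 0.03  ]
```

View pics/l1.png

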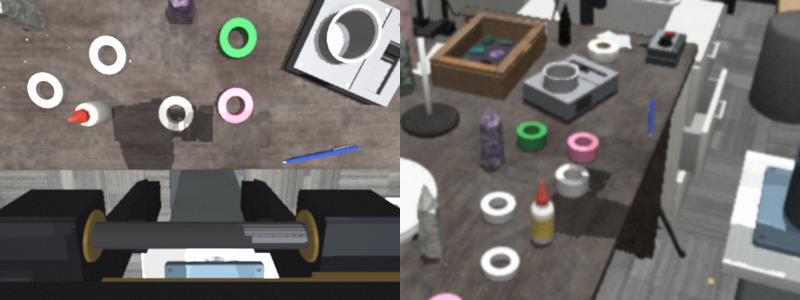

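The thick ring is still near its place, so the fingertips passed over it. They evidently sit behind the TCP when the fingers are open (arc-type gripper). I'll re-measure the ring offline, then touch the desk during the next descent to learn the true tip height.

Run:
```python
from h import *
import pickle
v,sd,tp=pickle.load(open('v2.pkl','rb'))
for f in(.5,.55,.6,.65,.7):
    q,e=ringpx(v,(.433,.072,.03),f=f,h=32);print(f,q.round(1),e.round(1),ray(v,q,.03).round(4))
```

```text
0.5 [246.  158.1] [49.  50.1] [0.4343 0.0719 0.03  ]
0.55 [246.  158.1] [48.6 49.7] [0.4343 0.0719 0.03  ]
0.6 [246.  158.1] [48.2 49.6] [0.4344 0.0719 0.03  ]
0.65 [245.9 158. ] [47.9 49.2] [0.4344 0.072  0.03  ]
0.7 [245.9 158. ] [47.6 48.9] [0.4344 0.072  0.03  ]
```

Run:
```python
from pp import *
xy=(.4340,.0720);o=[np.pi,0,np.radians(-40)]
robot.set_gripper(.070,effort=25)
robot.move_to([*xy,.06],o)
print('hit',robot.move_linear([*xy,-.012],max_speed=.05,threshold=3));st('touch')
```

```text
hit False
touch 25.49 [ 0.4342  0.072  -0.0118] w 0.0698 F [ 0.31 -0.06 -0.07] ff 0.0
```

Run:
```python
from pp import *
xy=(.4340,.0720)
print('hit',robot.move_linear([*xy,-.024],max_speed=.04,threshold=3));st('touch')
```

```text
hit False
touch 25.94 [ 0.4337  0.072  -0.0243] w 0.0703 F [ 0.27 -0.03  0.5 ] ff 0.0
```

Run:
```python
from pp import *
import cv2
sd=imaging.get_image('side');st('')
b=cv2.resize(sd['image'][120:330,180:460],(800,600),interpolation=cv2.INTER_CUBIC)
cv2.imwrite('pics/l2.png',b[:,:,::-1])
```

```text
25.99 [ 0.4339  0.072  -0.0242] w 0.0701 F [ 0.66 -0.54 -0.31] ff 0.0
```

View pics/l2.png

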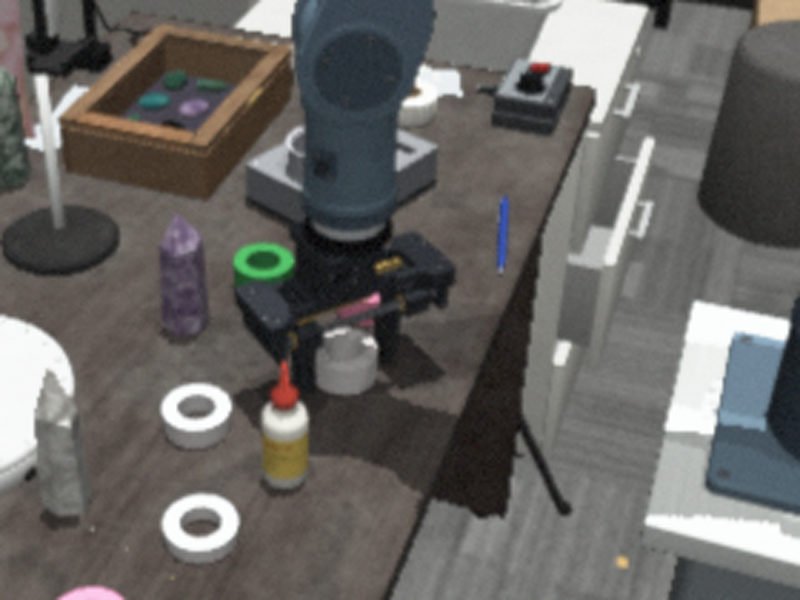

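Run:
```python
from pp import *
xy=(.4340,.0720)
print('hit',robot.move_linear([*xy,-.036],max_speed=.04,threshold=3));st('touch')
```

```text
hit True
touch 26.2 [ 0.4345  0.072  -0.026 ] w 0.0696 F [-1.61 -0.03 11.46] ff 5.75
```

Contact with the desk at TCP z ≈ −0.0255 with a 70 mm opening. So the tips sit about 25 mm behind the TCP at that opening, and about 20 mm at 60 mm. Correcting for that, I'll grip and insert the thick ring.

Run:
```python
from pp import *
xy=(.4340,.0720)
robot.move_linear([*xy,-.0045],max_speed=.15)
robot.set_gripper(.05,effort=25);st('grip')
robot.move_linear([*xy,.15],max_speed=.25);st('lift')
if status.state()['width']>.056: place(-40,.0665)
```

```text
grip 26.82 [ 0.4336  0.0719 -0.005 ] w 0.0587 F [-0.41 -0.88 -0.57] ff 25.0
lift 27.59 [0.4331 0.0717 0.149 ] w 0.0588 F [-0.4  -0.07 -1.61] ff 25.0
above 29.49 [ 0.5527 -0.1891  0.1262] w 0.0588 F [ 0.43  0.19 -1.37] ff 25.0
hit False
in 30.81 [ 0.5521 -0.1891  0.0668] w 0.0587 F [ 0.23 -0.37 -0.11] ff 25.0
```

Run:
```python
from pp import *
robot.set_gripper(.066,effort=10);robot.pause(.2);st('rel')
print('hit',robot.move_linear([*T,.048],max_speed=.03,threshold=2.5));st('touch')
robot.move_linear([*T,.13],max_speed=.25)
im=imaging.get_image('wrist');import pickle;pickle.dump(im,open('v3.pkl','wb'));st('')
```

```text
rel 31.32 [ 0.5518 -0.189   0.0665] w 0.0661 F [-0.53  0.11  0.82] ff 0.0
hit True
touch 31.76 [ 0.552  -0.1891  0.0558] w 0.0661 F [-0.62  0.56  4.32] ff 2.5
 32.26 [ 0.5512 -0.1888  0.1293] w 0.0658 F [ 0.01  0.17 -0.71] ff 0.0
```

```bash
python3 - <<'E'
from h import *
import pickle
v=pickle.load(open('v3.pkl','rb'));print(proj(v,np.array([.5518,-.189,.082])),proj(v,np.array([.5518,-.189,.042])))
E
sed -i 's/set_gripper(.085)/set_gripper(.078)/; s/,\.19\],max_speed=.2);st/,.16],max_speed=.25);st/' pp.py
python3 - <<'E'
from pp import *
import cv2
T0=(.5,-.181,.33)
robot.move_to(T0,[np.pi,0,0]);robot.pause(.1);v=imaging.get_image('wrist')
from h import *
c=proj(v,np.array([.5518,-.189,.06])).astype(int);cv2.imwrite('pics/t1.png',cv2.resize(v['image'][max(0,c[1]-60):c[1]+60,c[0]-80:c[0]+80,::-1],(640,480),interpolation=cv2.INTER_CUBIC));st('')
pick((.5295,.1842),23,-.0135)
E
```

```text
[279.85295429 222.18596363] [279.98541475 206.6630012 ]
 33.25 [ 0.4994 -0.1808  0.3278] w 0.0661 F [-0.1  -0.31 -0.45] ff 0.0
hit False
down 36.94 [ 0.53    0.1844 -0.0129] w 0.0781 F [-0.27 -0.34  0.43] ff 0.0
grip 37.37 [ 0.5297  0.1843 -0.0133] w 0.0588 F [ 0.16 -1.38  2.04] ff 25.0
lift 38.21 [0.5286 0.1836 0.1587] w 0.0591 F [ 0.23 -0.33  0.23] ff 25.0
```

View pics/t1.png

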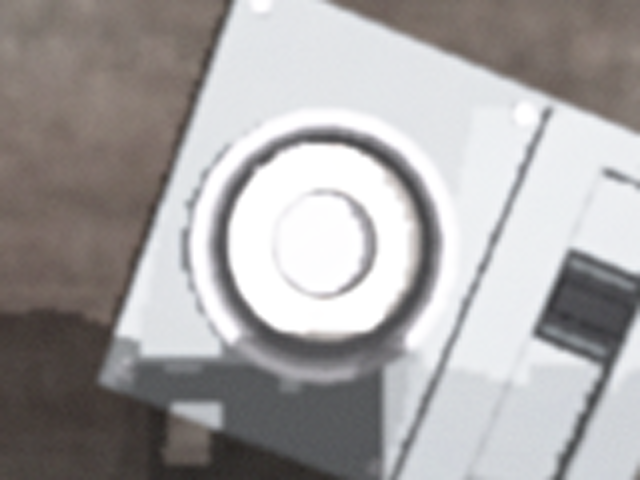

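The thick ring lies flat and centred in the tube (its disc at crop (322,240), concentric with the rim). The mid ring is held: place it, then pick the thin one.

Run:
```python
from pp import *
place(23,.060)
s=status.state()
if s['tool_pos'][2]<.063:
    robot.set_gripper(.072,effort=10);robot.pause(.15);st('rel')
    robot.move_linear([*T,.16],max_speed=.25)
    pick((.4733,.3012),35,-.0190)
```

```text
above 40.39 [ 0.5527 -0.1891  0.1262] w 0.0594 F [ 0.49  1.07 -0.38] ff 25.0
hit False
in 41.84 [ 0.5521 -0.1891  0.0603] w 0.0589 F [ 0.23 -0.23 -0.67] ff 25.0
rel 42.38 [ 0.5518 -0.189   0.06  ] w 0.0722 F [-0.15 -0.75 -0.36] ff 0.0
hit False
down 46.93 [ 0.4737  0.3015 -0.0184] w 0.0779 F [0.39 0.17 0.07] ff 0.0
grip 47.36 [ 0.4735  0.3013 -0.0188] w 0.0589 F [ 0.49 -0.23  1.51] ff 25.0
lift 48.23 [0.4726 0.3004 0.1587] w 0.0589 F [-0.33 -0.36 -1.6 ] ff 25.0
```

Run:
```python
from pp import *
from h import *
import pickle
place(35,.0575)
robot.set_gripper(.072,effort=10);robot.pause(.15);st('rel')
robot.move_linear([*T,.15],max_speed=.25)
robot.move_to((.5,-.181,.30),[np.pi,0,0]);robot.pause(.1);v=imaging.get_image('wrist');st('')
pickle.dump(v,open('v4.pkl','wb'))
c=proj(v,np.array([.53,-.22,.06])).astype(int);print(c)
cv2.imwrite('pics/t2.png',cv2.resize(v['image'][max(0,c[1]-75):c[1]+75,c[0]-100:c[0]+100,::-1],(800,600),interpolation=cv2.INTER_CUBIC))
```

```text
above 50.82 [ 0.5526 -0.1891  0.1261] w 0.0585 F [ 0.77  0.12 -0.52] ff 25.0
hit False
in 52.32 [ 0.552  -0.1891  0.0578] w 0.059 F [-0.64  0.17 -0.18] ff 25.0
rel 52.86 [ 0.5518 -0.189   0.0575] w 0.0722 F [-0.28  0.35 -0.07] ff 0.0
 54.21 [ 0.4992 -0.1809  0.2975] w 0.0722 F [-0.09 -0.33 -0.31] ff 0.0
[315 146]
```

View pics/t2.png

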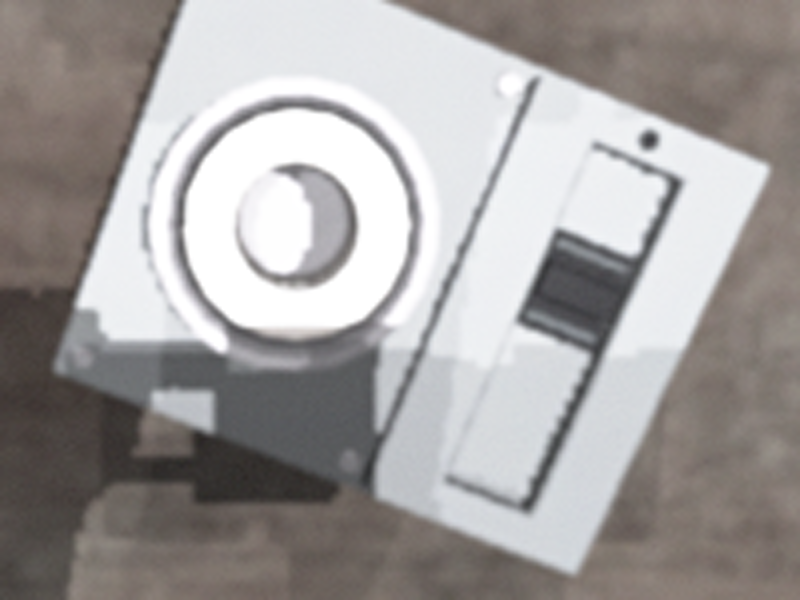

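The thin ring is flat and concentric, centred at crop (297,220). The switch ridge sits at about (580,288) with the slot free below it. Now the switch, with the fingers shut across the slot.

Run:
```python
from pp import *
y=-.376;S=np.array([.5202,-.2682]);ex=np.array([np.cos(y),np.sin(y)])
p=lambda u:S+ex*u
robot.move_to([*p(-.026),.12],[np.pi,0,y+np.pi/2]);robot.set_gripper(0,effort=20)
robot.move_linear([*p(-.026),.060],max_speed=.12);robot.pause(.15);st('pre')
print('hit',robot.move_linear([*p(-.026),.040],max_speed=.025,threshold=2.5));st('floor')
```

```text
pre 57.14 [ 0.4967 -0.2589  0.0609] w 0.0002 F [0.52 0.38 0.61] ff 0.0
hit False
floor 58.09 [ 0.4962 -0.2587  0.0401] w 0.0007 F [ 0.85 -0.27 -0.49] ff 0.0
```

Run:
```python
from pp import *
y=-.376;S=np.array([.5202,-.2682]);ex=np.array([np.cos(y),np.sin(y)])
p=lambda u:S+ex*u
print('hit',robot.move_linear([*p(-.026),.010],max_speed=.04,threshold=2.5));st('floor')
```

```text
hit True
floor 58.72 [ 0.4956 -0.2585  0.0141] w 0.0005 F [-1.57  0.08  7.7 ] ff 3.59
```

Run:
```python
from pp import *
y=-.376;S=np.array([.5202,-.2682]);ex=np.array([np.cos(y),np.sin(y)])
p=lambda u:S+ex*u
z=.0192
robot.move_linear([*p(-.026),z],max_speed=.06);st('up')
print('hit',robot.move_linear([*p(.034),z],max_speed=.04,threshold=7));st('push')
print('u',(status.state()['tool_pos'][:2]-S)@ex)
```

```text
up 58.97 [ 0.4962 -0.2587  0.0192] w 0.0005 F [-0.66 -0.69 -0.86] ff 0.0
hit True
push 60.04 [ 0.5373 -0.275   0.0183] w 0.0005 F [-0.67 -0.1   0.68] ff 0.62
u 0.0184152286646468
```

Run:
```python
from pp import *
y=-.376;S=np.array([.5202,-.2682]);ex=np.array([np.cos(y),np.sin(y)])
p=lambda u:S+ex*u
print('hit',robot.move_linear([*p(.034),.0192],max_speed=.04,threshold=9));st('push');print('u',(status.state()['tool_pos'][:2]-S)@ex)
robot.move_linear([*p(.014),.0192],max_speed=.1);robot.move_linear([*p(.014),.12],max_speed=.2)
robot.move_to((.5,-.181,.30),[np.pi,0,0]);robot.pause(.1);v=imaging.get_image('wrist');st('')
import pickle;pickle.dump(v,open('v5.pkl','wb'))
from h import *
u=pickle.load(open('v4.pkl','rb'))
for w in(u,v): # darkness profile along slot axis
    g=cv2.cvtColor(w['image'],cv2.COLOR_RGB2GRAY);print([int(g[tuple(proj(w,np.array([*p(t/1000),.05])).round().astype(int)[::-1])]) for t in range(-54,60,3)])
```

```text
hit True
push 60.27 [ 0.537  -0.2749  0.0176] w 0.0004 F [-0.2  -0.75  0.42] ff 0.04
u 0.018082875055120486
 62.34 [ 0.4995 -0.1815  0.2986] w 0.0008 F [-0.68 -0.13 -0.66] ff 0.0
[140, 182, 214, 216, 216, 216, 217, 216, 216, 217, 217, 218, 216, 217, 218, 216, 220, 179, 89, 103, 71, 75, 82, 78, 74, 84, 119, 154, 239, 238, 239, 239, 239, 238, 241, 155, 232, 99]
[172, 144, 203, 206, 204, 206, 205, 204, 205, 204, 206, 205, 205, 205, 216, 233, 232, 232, 232, 233, 232, 232, 233, 233, 233, 186, 87, 101, 74, 69, 76, 76, 62, 89, 128, 101, 214, 83]
```

Run:
```python
from h import *
import pickle
y=-.376;S=np.array([.5202,-.2682]);ex=np.array([np.cos(y),np.sin(y)]);ey=np.array([-ex[1],ex[0]])
for f in('v4.pkl','v5.pkl'):
    w=pickle.load(open(f,'rb'));g=cv2.cvtColor(w['image'],cv2.COLOR_RGB2GRAY).astype(np.float32)
    a=[]
    for o in(-.006,0,.004):
        q=np.array([proj(w,np.array([*(S+ex*t/1000+ey*o),.05])) for t in range(-8,62)],np.float32)
        a.append(cv2.remap(g,q[:,0:1],q[:,1:2],cv2.INTER_LINEAR)[:,0])
    a=np.mean(a,0);d=a<150;i=np.flatnonzero(d)-8;print(i.tolist());print(a.astype(int).tolist())
```

```text
[-2, -1, 0, 1, 2, 3, 4, 5, 6, 7, 8, 9, 10, 11, 12, 13, 14, 15, 16, 17, 18, 19, 20, 21, 22, 23, 24, 25, 26]
[216, 218, 220, 222, 216, 187, 130, 97, 106, 132, 133, 107, 87, 77, 72, 66, 68, 75, 78, 79, 79, 80, 80, 79, 74, 68, 71, 76, 79, 90, 115, 138, 124, 101, 119, 176, 229, 239, 240, 239, 239, 238, 239, 239, 239, 239, 239, 239, 238, 239, 239, 239, 238, 238, 239, 239, 240, 233, 201, 160, 169, 218, 235, 224, 203, 184, 176, 180, 197, 221]
[22, 23, 24, 25, 26, 27, 28, 29, 30, 31, 32, 33, 34, 35, 36, 37, 38, 39, 40, 41, 42, 43, 44, 45, 46, 47, 48, 49, 50, 51]
[228, 231, 231, 231, 231, 232, 232, 231, 231, 231, 232, 232, 232, 232, 232, 232, 232, 232, 232, 232, 232, 232, 233, 233, 232, 232, 233, 233, 229, 198, 135, 91, 94, 121, 128, 105, 83, 74, 67, 57, 55, 67, 74, 75, 75, 74, 74, 74, 73, 67, 65, 70, 72, 78, 104, 126, 121, 94, 73, 96, 156, 207, 223, 212, 192, 177, 169, 176, 191, 211]
```

The switch carriage moved 24 mm and now sits flush against the slot's far end; a second push met the same stop. Handing in.

```bash
python3 -c "
from station import close_job;print(close_job())"
```

```text
the job is handed in; nothing more can be done
None
```

I handed the job in at about 62 s of robot time: the three rings looked flat and stacked thick, mid, thin in the tube, and the switch is at the far end of its slot; the handing-in call gave no verdict, and I did not measure the bystanders again at the end.

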